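# Torque a print-lab clamp to the click

### The job

Tighten the clamp that holds the white bone print: swing its yellow-handled click wrench clockwise, seen from above, until the wrench breaks over with a click, then stop at once so that the bolt is not over-tightened. Back off so that the handle springs back straight, let go of it with the bolt left tight, and leave the blue-handled wrench alone.

Things in the scene. Friction and masses are not known exactly. Their poses are not given: they have to be found in the camera images.
- bone_grip (a point): Middle of the yellow grip (round bar 25 mm thick, 105 mm long) of the level click wrench on the bone print's clamp; on its axis, 85 mm above the bench, 150 mm from the bolt's axis. x: outwards along the handle; z: up; clockwise is its -y. Starts pointing 10 degrees right to 70 degrees left of straight ahead (+x). Pushed here it takes 6 to 12 N, at the click dropping to a third or less. Free space below and beside.
- bone_axis (a point): Point on the vertical bolt axis of the clamp with the white bone print, at wrench height (85 mm above the bench); the wrench turns about it and stays on it. The clamp is a black plate 150 x 120 mm, the print on its side towards the robot. The two clamps stand 0.3 to 0.48 m apart, left and right, either way round. The bolt needs about 0.35 to 0.7 rad of clockwise turning before the click.
- bone_click (a joint): Break-over angle of the yellow-handled wrench, rad, clockwise. 0 = straight, held by a spring, while the bolt turns. At the click (1.5 N m) the handle gives way by 0.1 rad or more, at most to a stop at 0.14, while the head (steel disc, red line) stands still; pushing on against the stop turns the bolt too far. It springs back to 0 as the handle is allowed back.
- bone_bolt (a joint): Turn of the bone clamp's bolt and wrench head, rad, growing clockwise (tighter). Starts between -0.15 and 0.20; the click comes near 0.55; beyond 0.66 it is over-tightened. Stiff: it stays where it is left. The handle's direction turns by this angle plus the break-over angle.
- vase_grip (a point): The same point on the identical blue-handled wrench, on the other clamp, which holds a red vase print; 85 mm above the bench, its handle also pointing away from the robot. Not to be moved.

How it is judged:
On the way:
1. the yellow-handled wrench breaks over with its bolt tight (break-over angle above 0.07 rad, bolt turned beyond 0.40 rad) (value of joint bone_click above 0.07 rad and value of joint bone_bolt above 0.4 rad).
At the end, for the whole second after the job is handed in: The wrench has clicked and its handle has sprung straight again (break-over angle under 0.04 rad), the bone clamp's bolt stands still between 0.40 and 0.66 rad: tight, not over-tightened (value of joint bone_click below 0.04 rad and value of joint bone_bolt between 0.4 and 0.66 rad and velocity of joint bone_bolt between -0.05 and 0.05 rad/s); the robot touches nothing.
It fails at once if the bone clamp's bolt is over-tightened: turned beyond 0.66 rad by pushing on after the click (value of joint bone_bolt above 0.66 rad).
It fails at once if the blue-handled wrench is moved by more than 15 mm (distance of vase_grip from where it was at the start of the episode above 0.015 m).
It also fails if it takes over 38 s, if anything falls off the work surface, if the arm or the gripper's body presses on something with over 40 N, if the wrist force passes 120 N, or if a joint passes its speed limit or range.

### The arm

A 6-joint arm with a two-finger parallel gripper is mounted at the origin on the work surface. World frame = base frame: x ahead of the robot, y to its left, z up, the work surface at z = 0. Lengths are in m, angles in rad, forces in N, time in s.
With the tool pointing down it reaches from about 0.35 to 0.925 m from the base axis. Payload 6.4 kg.
Tool frame: the origin (TCP) lies on the centre line of the jaws, within the pads' length; the fingertips stand 19 mm ahead of it and the grasp point (between the pads) is the TCP (manip.tcp_to_tips is the distance from the TCP to the fingertips, in m); z points along the fingers, x is the direction in which the jaws open and shut, and the axes are right-handed (so a half turn about z gives the same grasp; the last joint's range is limited). The gripper opens to 85 mm and grips with 20 to 120 N. Pads are 22 mm wide; open, the fingers measure 114 mm over their backs; the gripper's body (76 mm by 85 mm) begins 54 mm behind the grasp point. The pads swing forward as they close: fully open they stand 13 mm farther back than shut.
Start: joints at [1.001, 0.245, 1.558, -0, 1.339, -0.174], TCP at [0.251, 0.6, 0.25] pointing down, gripper open.
Joint ranges: [-3.13, 3.13], [-1.02, 2.26], [0.13, 2.54], [-0.95, 4.09], [0.21, 2.88], [-2.74, 2.74]. Speed limits (rad/s): [2.57, 2.57, 3.14, 3.14, 3.14, 3.14].

### API

Orientations are given as a unit quaternion [w, x, y, z].
In Python, from workcell import status, viewer, workorder, manip gives the robot as it stands. The module is installed in compiled form; this text tells all that it offers.
- The arm moves only by the shell command python3 -m handwheel 'ROWS' [FORCE]. ROWS is JSON, a list that holds one entry, the list of rows, each a list of 7 numbers: the opening, from -1 (shut) to 1 (fully open), so that 0 is half open, then the shift along the world's x, y, z in mm, then the turn, a rotation vector about the world's x, y, z in degrees. A call has 1 to 20 rows; each row shifts and turns the pose as measured when the row begins; what a row does not reach is not made up. A row lasts 1/10 s, in which the tool goes at most 50 mm and 8.59 degrees, less where a joint would pass 70% of its speed; a pose out of reach is approached as far as the arm can. A call with a gripper value outside its range is refused whole. The fingers move at their own pace and stop on an object; FORCE is the grip in N (left out, the last holds). Time passes only in rows, so rows that do not move let the fingers close. It gives the time, the measured TCP pose, the force and the opening at its end, in the units of the state.
- status.state(): the state, without advancing time (a new reading comes with each control period).
- viewer.read_camera(name): name is "scene" or "top"; returns the picture (384x512x3 uint8, red, green, blue); there is no depth.
- viewer.camera_model(name): a dict with "fx", "fy", "cx", "cy" (pixels), "distortion" ([k1, k2, p1, p2, k3] as OpenCV has them; the pictures are not rectified), "R" (3x3) and "t" (3): a world point X has camera coordinates R X + t. Camera axes: x right, y down, z forward; pixel columns grow to the right and rows downward; lengths in m; the calibration is good to about 2 mm. A picture is of the moment at which its call begins. camera_model takes no time and is no camera call.
- workorder.close_job(): hands the job in, once; it reports no verdict.
Trained networks look in the newest picture that a camera, given by its name, has taken for a name from the list of things; names that differ only in an ending like _2 or _b are one class to them, and where a whole thing is asked for, a point or a joint stands for the part that bears it (a point fixed in the world has none). Each returns a list of dicts, best first, with "conf" (0 to 1); they miss things now and then, are a little off and sometimes report something else, mostly with a low value. They report only what shows in the picture. A call takes as long as a camera call.
- viewer.recognise(camera, target): "centre" ([column, row] in pixels, amid what is visible of it).
- viewer.masks_of(camera, target): "mask" (384x512 bool, what is visible of it) and "centre" ([column, row] in pixels, amid what is visible of it).
The state is a dict: "time": time; "joint_pos": joint angles; "joint_velocities": joint speeds; "effort": joint torques, N m; "position": TCP position; "ee_rot": TCP orientation; "contact_force": force on the tool from outside, world axes, zero at the start; "moment": the same for the moment, N m; "width": finger opening in m.
Only numpy, scipy, OpenCV 4.12 (cv2) and the standard library are available. Lean on these libraries where they do the work, as an engineer would, in place of code of your own. Each camera call takes 0.05 s, during which the arm holds its last target.

## Working session

There is one attempt and no reset: what is moved stays moved. The work goes in short steps, Python scripts to look and compute and a shell command to move; the robot and the scene stay as the last step left them, time stands still between calls to the robot, and variables do not carry over. Pictures are saved under pics/ and viewed, and the job is handed in when it is done.

```bash
mkdir -p pics; cat > h.py <<'E'
import numpy as np, cv2
from workcell import status, viewer, workorder, manip
def ray(cam,px,z):
    m=viewer.camera_model(cam);K=np.array([[m['fx'],0,m['cx']],[0,m['fy'],m['cy']],[0,0,1.]])
    u=cv2.undistortPoints(np.array([[px]],float),K,np.array(m['distortion'],float))[0,0]
    R=np.array(m['R']);t=np.array(m['t']);c=-R.T@t;d=R.T@np.array([u[0],u[1],1.])
    return c+d*(z-c[2])/d[2]
def proj(cam,X):
    m=viewer.camera_model(cam);K=np.array([[m['fx'],0,m['cx']],[0,m['fy'],m['cy']],[0,0,1.]])
    return cv2.projectPoints(np.array([X],float),cv2.Rodrigues(np.array(m['R'],float))[0],np.array(m['t'],float),K,np.array(m['distortion'],float))[0][0,0]
def snap(cam,name):
    im=viewer.read_camera(cam);cv2.imwrite('pics/'+name+'.png',im[:,:,::-1]);return im
E
python3 - <<'E'
from h import *
print(status.state())
for c in ['top','scene']:
    snap(c,c+'0')
    for t in ['bone_grip','bone_axis','vase_grip']:
        for r in viewer.masks_of(c,t)[:2]:
            print(c,t,r['conf'],r['centre'],ray(c,r['centre'],.085).round(4), r['mask'].sum())
            if t!='bone_axis':
                ys,xs=np.nonzero(r['mask']);P=np.array([ray(c,(x,y),.085)[:2] for x,y in list(zip(xs,ys))[::5]])
                mu=P.mean(0);w,v=np.linalg.eigh(np.cov((P-mu).T));print('  mean',mu,'dir',v[:,1],np.sqrt(12*w), np.degrees(np.arctan2(v[1,1],v[0,1])))
print(manip.tcp_to_tips)
E
```

```text
{'time': 0.0, 'joint_pos': array([ 1.00092035e+00,  2.45793324e-01,  1.55903627e+00, -2.42899269e-05,
        1.33870171e+00, -1.74090099e-01]), 'joint_velocities': array([-0.00016155,  0.00121383, -0.00013558,  0.00024033, -0.00126433,
        0.00087573]), 'effort': array([-3.18787979e-04, -4.29501700e+01, -3.26136374e+01, -8.04919455e-05,
        5.24078845e-03, -2.76301691e-06]), 'position': array([0.25029942, 0.59929928, 0.2491816 ]), 'ee_rot': array([ 4.00236163e-04,  8.32324141e-01,  5.54288358e-01, -8.82914682e-04]), 'contact_force': array([ 0.02286092, -0.33052618, -1.16555912]), 'moment': array([ 0.01573213,  0.00170001, -0.01834671]), 'width': 0.0852741257172429}
top bone_grip 0.56 [361.5, 164.0] [ 0.5795 -0.1794  0.085 ] 808
  mean [ 0.58255413 -0.17382848] dir [-0.93461775 -0.35565386] [0.02299445 0.16286131] -159.16647658681177
top bone_axis 0.83 [367.3, 219.4] [ 0.462  -0.1854  0.085 ] 4528
top vase_grip 0.81 [179.4, 173.5] [0.5721 0.21   0.085 ] 868
  mean [0.57133247 0.20493243] dir [-0.93697552 -0.349395  ] [0.02523916 0.16358623] -159.54968464452543
scene bone_grip 0.62 [166.3, 222.3] [ 0.5993 -0.165   0.085 ] 468
  mean [ 0.58708124 -0.17330889] dir [-0.93805849 -0.34647695] [0.02083852 0.17201264] -159.7280196346553
scene bone_axis 0.57 [162.5, 200.5] [ 0.5266 -0.1895  0.085 ] 2396
scene vase_grip 0.69 [327.9, 221.4] [0.5693 0.2135 0.085 ] 608
  mean [0.56973355 0.2061272 ] dir [-0.94434347 -0.32896111] [0.02753061 0.17600378] -160.79426900219434
0.019
```

View pics/top0.png

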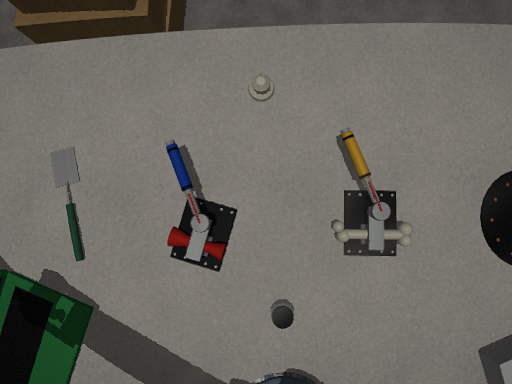

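View pics/scene0.png

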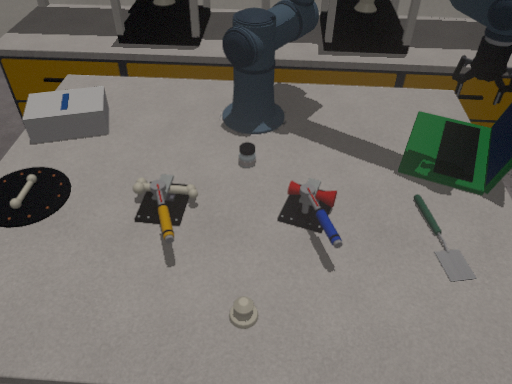

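```bash
python3 - <<'E'
from h import *
im=cv2.imread('pics/top0.png')
cv2.imwrite('pics/crop0.png',cv2.resize(im[110:270,310:430],None,fx=3.7,fy=3.7,interpolation=cv2.INTER_CUBIC))
hsv=cv2.cvtColor(im,cv2.COLOR_BGR2HSV)
m=cv2.inRange(hsv,(15,120,60),(32,255,255));m[:,:320]=0;m[:110]=0;m[220:]=0;m[:,420:]=0
ys,xs=np.nonzero(m);print(len(xs))
P=np.array([ray('top',(x,y),.085)[:2] for x,y in zip(xs,ys)]);mu=P.mean(0);w,v=np.linalg.eigh(np.cov((P-mu).T));d=v[:,1]*np.sign(v[0,1])
print('grip',mu,np.degrees(np.arctan2(d[1],d[0])),np.sqrt(12*w), 'axis',mu-.15*d)
ax=ray('top',(380.5,211),.095);print(ax, mu-ax[:2], np.linalg.norm(mu-ax[:2]))
E
```

```text
514
grip [ 0.60040936 -0.16772532] 20.563679067717135 [0.02483372 0.09806757] axis [ 0.459967   -0.22041255]
[ 0.47849029 -0.21125492  0.095     ] [0.12191907 0.0435296 ] 0.12945688366604863
```

View pics/crop0.png

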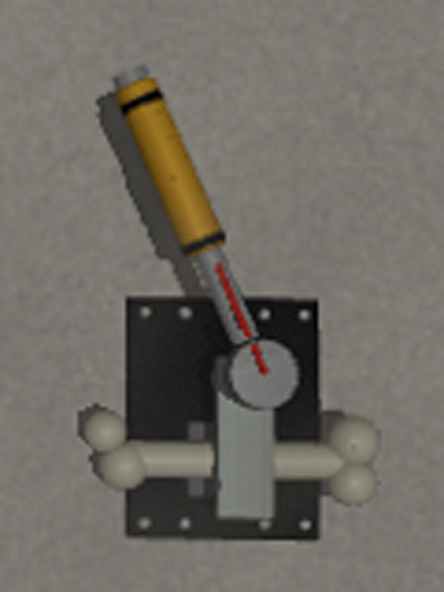

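```bash
python3 - <<'E'
from h import *
for c in ['top','scene']:
    m=viewer.camera_model(c);R=np.array(m['R']);print(c,-R.T@np.array(m['t']),m['fx'])
im=cv2.imread('pics/scene0.png');cv2.imwrite('pics/crop1.png',cv2.resize(im[160:250,120:210],None,fx=6,fy=6,interpolation=cv2.INTER_CUBIC))
for a in [(.46,-.22),(.478,-.211)]:
  for z in (.085,.1,.12):print(a,z,proj('top',[*a,z]),proj('scene',[*a,z]))
print(proj('scene',[.6004,-.1677,.085]))
E
```

```text
top [0.46461648 0.02058661 0.85846106] 367.2237186350662
scene [1.31240191 0.07553287 0.842803  ] 447.0030054805053
(0.46, -0.22) 0.085 [383.64388981 219.80481069] [156.28872464 182.20627898]
(0.46, -0.22) 0.1 [385.88042073 219.76974855] [155.49522035 177.7721438 ]
(0.46, -0.22) 0.12 [389.00010573 219.7203563 ] [154.4159165 171.737319 ]
(0.478, -0.211) 0.085 [378.97041082 211.37251957] [158.20986335 187.0042873 ]
(0.478, -0.211) 0.1 [381.11522774 211.17319884] [157.42334477 182.55886798]
(0.478, -0.211) 0.12 [384.10710551 210.89470005] [156.35325842 176.5070702 ]
[165.04818761 222.56980647]
```

View pics/crop1.png

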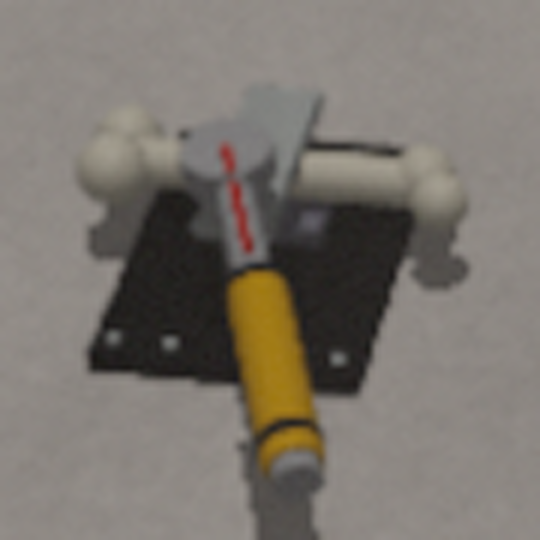

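```bash
python3 -m handwheel '[[[-1,20,-44,0,0,0,3],[-1,20,-44,0,0,0,3],[-1,20,-44,0,0,0,3],[-1,20,-44,0,0,0,3],[-1,20,-44,0,0,0,3],[-1,20,-44,0,0,0,3],[-1,20,-44,0,0,0,3],[-1,20,-44,0,0,0,3],[-1,20,-44,0,0,0,0],[-1,20,-44,0,0,0,0],[-1,20,-44,0,0,0,0],[-1,20,-44,0,0,0,0],[-1,20,-44,0,0,0,0],[-1,20,-44,0,0,0,0],[-1,20,-40,0,0,0,0],[-1,0,0,0,0,0,0]]]'
```

```text
time: 2.0
position: [0.5556, -0.0818, 0.2533]
ee_rot: [0.004, 0.691, 0.723, 0.004]
contact_force: [-0.7, 0.3, -0.4]
width: 0.0001
```

```bash
python3 -m handwheel '[[[-1,15,-12,-20,0,0,0],[-1,14,-10,-35,0,0,0],[-1,0,0,-40,0,0,0],[-1,0,0,-40,0,0,0],[-1,0,0,-32,0,0,0],[-1,0,0,0,0,0,0]]]'
python3 - <<'E'
from h import *
a=snap('top','top1');b=snap('scene','scene1')
cv2.imwrite('pics/c2.png',cv2.resize(np.hstack([a[100:280,280:440],b[150:330,100:260]])[:,:,::-1],None,fx=2.5,fy=2.5))
print(status.state()['position'],status.state()['contact_force'])
E
```

```text
time: 2.6
position: [0.5864, -0.1049, 0.0843]
ee_rot: [0.007, 0.691, 0.722, 0.006]
contact_force: [-1.2, 0.4, -1.1]
width: 0.0002
[ 0.58974046 -0.10618588  0.08936628] [-0.30027028 -0.44356201  0.29515113]
```

View pics/c2.png

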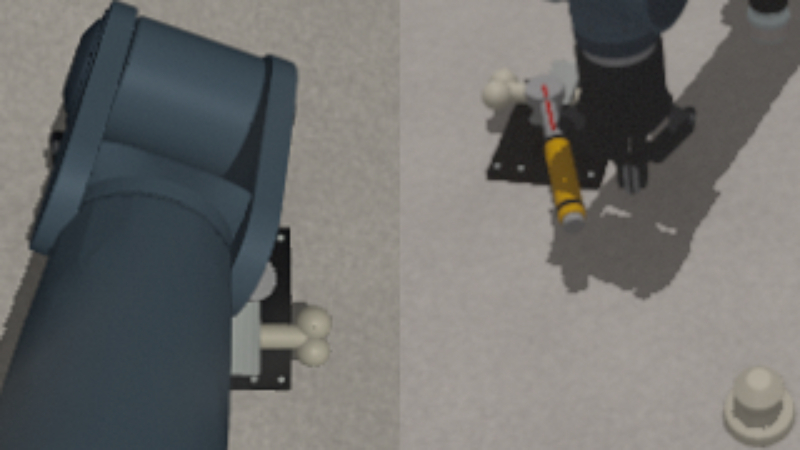

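```bash
python3 - <<'E'
from h import *
print(status.state()['joint_pos'].round(2))
E
python3 -m handwheel '[[[-1,0,25,0,0,0,0],[-1,0,0,0,0,0,0]]]'
```

```text
[-0.37  0.31  1.8   0.01  1.01 -1.99]
time: 2.9
position: [0.5928, -0.0816, 0.0948]
ee_rot: [0.015, 0.692, 0.722, 0.01]
contact_force: [0.3, 0.1, 0.0]
width: 0.0
```

```bash
python3 -m handwheel '[[[-1,0,0,0,0,0,-8.5],[-1,0,0,0,0,0,-8.5],[-1,0,0,0,0,0,-8.5],[-1,0,0,0,0,0,-8.5],[-1,0,0,0,0,0,-8.5],[-1,0,0,0,0,0,-8.5],[-1,0,0,0,0,0,-8.5],[-1,0,0,0,0,0,-8.5],[-1,0,0,0,0,0,-8.5],[-1,0,0,0,0,0,-8.5],[-1,0,0,0,0,0,0]]]'
python3 - <<'E'
from h import *
b=snap('scene','scene2')
cv2.imwrite('pics/c3.png',cv2.resize(b[150:300,100:300,::-1],None,fx=4,fy=4))
s=status.state();print(s['position'],s['contact_force'],s['ee_rot'],s['joint_pos'].round(2))
E
```

```text
time: 4.0
position: [0.6107, -0.0892, 0.1296]
ee_rot: [0.038, 0.998, 0.055, 0.01]
contact_force: [-0.3, 0.2, 1.1]
width: 0.0
[ 0.61095698 -0.08923244  0.12981927] [ 0.28948323 -0.01730997  0.58912803] [0.03829354 0.9976552  0.05584695 0.00994101] [-0.3   0.29  1.74 -0.07  1.07 -0.38]
```

View pics/c3.png

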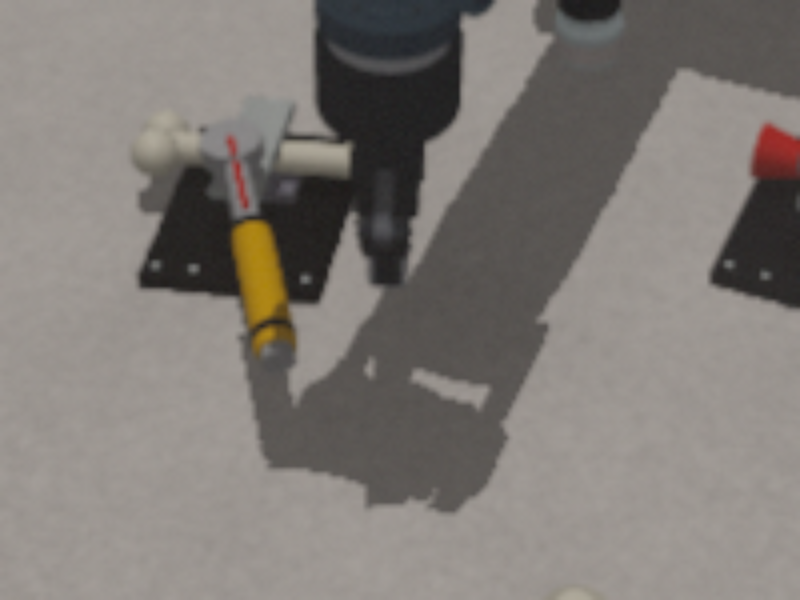

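```bash
cat >> h.py <<'E'
from scipy.spatial.transform import Rotation as Ro
def rep(yaw=0):
    s=status.state();q=s['ee_rot'];R=Ro.from_quat([q[1],q[2],q[3],q[0]])
    T=Ro.from_euler('z',yaw,degrees=True)*Ro.from_quat([1,0,0,0])
    print('t',s['time'],'pos',s['position'].round(4),'F',s['contact_force'].round(1),'rotfix',np.degrees((T*R.inv()).as_rotvec()).round(1),'jv',abs(s['joint_velocities']).max().round(3))
E
python3 -c "
from h import *
rep(3)"
```

```text
t 4.05 pos [ 0.611  -0.0892  0.1298] F [ 0.3 -0.   0.6] rotfix [ 4.4  1.3 -3.4] jv 0.029
```

```bash
python3 -m handwheel '[[[-1,-2,0,-22,4.4,1.3,-3],[-1,-4,0,-24,0,0,0],[-1,0,0,0,0,0,0]]]'; python3 -c "
from h import *
rep(0)"
```

```text
time: 4.35
position: [0.6078, -0.0903, 0.0884]
ee_rot: [-0.0, 0.999, 0.034, 0.004]
contact_force: [-0.3, 0.5, -0.1]
width: 0.0002
t 4.35 pos [ 0.6078 -0.0903  0.0884] F [-0.3  0.5 -0.1] rotfix [-0.   0.5 -3.9] jv 0.065
```

```bash
python3 -m handwheel '[[[-1,0,-15,-3,0,0,0],[-1,0,-15,0,0,0,0],[-1,0,-6,0,0,0,0]]]'; python3 -m handwheel '[[[-1,1,-5,0,0,0,0],[-1,1,-5,0,0,0,0]]]';  python3 -c "
from h import *
rep(0)"
```

```text
time: 4.65
position: [0.61, -0.1295, 0.0893]
ee_rot: [0.001, 0.999, 0.036, 0.007]
contact_force: [-0.6, -0.2, -0.3]
width: -0.0001
time: 4.85
position: [0.6128, -0.1405, 0.0907]
ee_rot: [0.0, 0.999, 0.035, 0.008]
contact_force: [2.2, 10.0, 0.1]
width: 0.0005
t 4.85 pos [ 0.6128 -0.1405  0.0907] F [ 2.2 10.   0.1] rotfix [ 0.   0.9 -4.1] jv 0.08
```

```bash
for i in 1; do python3 -m handwheel '[[[-1,1,-4.5,-1,0,0,0],[-1,1,-4.5,-1,0,0,0],[-1,1,-4.5,-1,0,0,0]]]'; done; python3 -m handwheel '[[[-1,1,-4.5,-1,0,0,0],[-1,1,-4.5,-1,0,0,0]]]'; python3 -c "
from h import *
rep(0)"
```

```text
time: 5.15
position: [0.6168, -0.1487, 0.089]
ee_rot: [-0.006, 0.999, 0.036, 0.008]
contact_force: [-2.5, 8.5, 4.9]
width: -0.0001
time: 5.35
position: [0.619, -0.1542, 0.0885]
ee_rot: [-0.01, 0.999, 0.036, 0.008]
contact_force: [-2.8, 7.9, 6.8]
width: -0.0001
t 5.35 pos [ 0.619  -0.1542  0.0885] F [-2.8  7.9  6.8] rotfix [-1.1  0.9 -4.2] jv 0.067
```

```bash
python3 -m handwheel '[[[-1,1,-6,0,0.5,0,0],[-1,1,-6,0,0.5,0,0]]]'; python3 -m handwheel '[[[-1,1,-6,0,0.5,0,0],[-1,1,-6,0,0,0,0]]]'; python3 -c "
from h import *
rep(0)
b=snap('scene','scene3')
cv2.imwrite('pics/c4.png',cv2.resize(b[150:270,100:260,::-1],None,fx=5,fy=5))"
```

```text
time: 5.55
position: [0.6211, -0.162, 0.0898]
ee_rot: [-0.023, 0.999, 0.037, 0.007]
contact_force: [-2.0, 9.0, 3.1]
width: 0.0
time: 5.75
position: [0.6229, -0.1696, 0.0904]
ee_rot: [-0.033, 0.999, 0.038, 0.006]
contact_force: [-1.1, 8.4, 2.1]
width: 0.0002
t 5.75 pos [ 0.6229 -0.1696  0.0904] F [-1.1  8.4  2.1] rotfix [-3.7  0.7 -4.4] jv 0.082
```

View pics/c4.png

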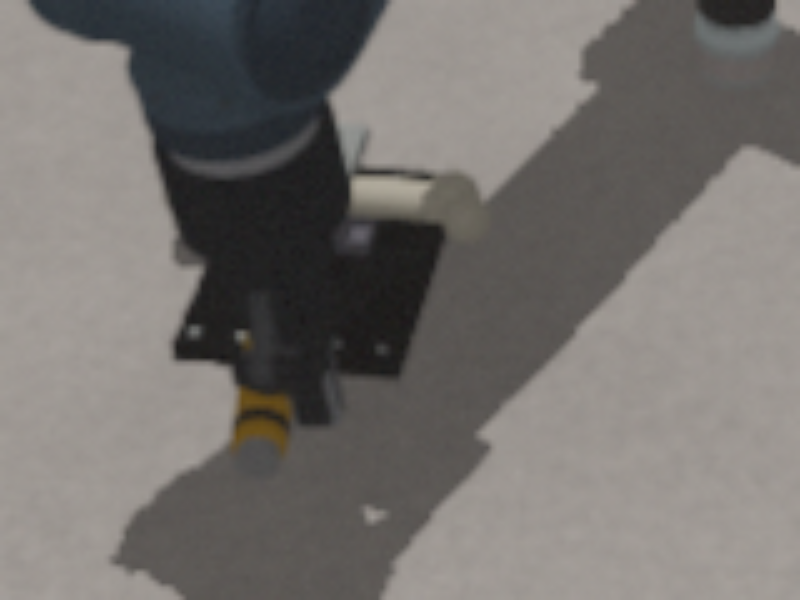

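```bash
python3 -m handwheel '[[[-1,0,-6,0,-1.5,0,0],[-1,1,-6,0,-1.5,0,0]]]'; python3 -m handwheel '[[[-1,0,-6,0,-1,0,0]]]'; python3 -c "
from h import *
rep(0)"
```

```text
time: 6.0
position: [0.6245, -0.1777, 0.0904]
ee_rot: [-0.011, 0.999, 0.038, 0.005]
contact_force: [-0.8, 9.8, 0.4]
width: 0.0001
time: 6.1
position: [0.6248, -0.1809, 0.0902]
ee_rot: [-0.004, 0.999, 0.038, 0.005]
contact_force: [3.3, 10.0, 0.9]
width: -0.0001
t 6.1 pos [ 0.6248 -0.1809  0.0902] F [ 3.3 10.   0.9] rotfix [-0.5  0.5 -4.4] jv 0.129
```

```bash
python3 -m handwheel '[[[-1,0,-6,0,0,0,0]]]'; python3 -m handwheel '[[[-1,0,-6,0,0,0,0]]]'; python3 -c "
from h import *
rep(0)"
```

```text
time: 6.2
position: [0.6252, -0.1838, 0.0901]
ee_rot: [-0.007, 0.999, 0.039, 0.005]
contact_force: [2.1, 9.7, 1.7]
width: 0.0002
time: 6.3
position: [0.6256, -0.1868, 0.0901]
ee_rot: [-0.01, 0.999, 0.039, 0.005]
contact_force: [0.9, 9.5, 2.3]
width: -0.0004
t 6.3 pos [ 0.6256 -0.1868  0.0901] F [0.9 9.5 2.3] rotfix [-1.1  0.6 -4.5] jv 0.088
```

```bash
python3 -m handwheel '[[[-1,0,-6,0,0,0,0]]]'; python3 -c "
from h import *
rep(0)"
```

```text
time: 6.4
position: [0.6259, -0.1899, 0.09]
ee_rot: [-0.013, 0.999, 0.04, 0.005]
contact_force: [1.3, 10.0, 2.5]
width: -0.0004
t 6.4 pos [ 0.6259 -0.1899  0.09  ] F [ 1.3 10.   2.5] rotfix [-1.4  0.6 -4.5] jv 0.089
```

```bash
python3 -m handwheel '[[[-1,0,-6,0,-0.6,0,0],[-1,0,-6,0,-0.6,0,0]]]'
```

```text
time: 6.6
position: [0.6263, -0.1964, 0.0899]
ee_rot: [-0.008, 0.999, 0.04, 0.004]
contact_force: [0.5, 9.7, 2.6]
width: -0.0003
```

```bash
python3 -m handwheel '[[[-1,0,-6,0,-0.6,0,0],[-1,0,-6,0,-0.6,0,0]]]'
```

```text
time: 6.8
position: [0.6264, -0.2036, 0.0897]
ee_rot: [-0.002, 0.999, 0.04, 0.003]
contact_force: [-0.1, 7.7, 1.7]
width: 0.0001
```

```bash
python3 -m handwheel '[[[-1,0,-5,0,0,0,0]]]'; python3 -c "
from h import *
rep(0)"
```

```text
time: 6.9
position: [0.6265, -0.2067, 0.0898]
ee_rot: [-0.003, 0.999, 0.041, 0.003]
contact_force: [-2.1, 5.4, 1.8]
width: -0.0004
t 6.9 pos [ 0.6265 -0.2067  0.0898] F [-2.1  5.4  1.8] rotfix [-0.4  0.3 -4.7] jv 0.074
```

```bash
python3 -m handwheel '[[[-1,0,-5,0,0,0,0]]]'; python3 -c "
from h import *
rep(0)"
```

```text
time: 7.0
position: [0.6264, -0.2104, 0.0899]
ee_rot: [-0.004, 0.999, 0.041, 0.002]
contact_force: [-1.5, 3.9, 2.2]
width: -0.0
t 7.0 pos [ 0.6264 -0.2104  0.0899] F [-1.5  3.9  2.2] rotfix [-0.5  0.2 -4.8] jv 0.073
```

```bash
python3 -m handwheel '[[[-1,0,-5,0,0,0,0]]]'; python3 -c "
from h import *
for i in range(1):
    a=snap('top','top5');rep(0)
cv2.imwrite('pics/c5.png',cv2.resize(a[100:270,320:480,::-1],None,fx=3.5,fy=3.5))"
```

```text
time: 7.1
position: [0.6262, -0.2143, 0.0898]
ee_rot: [-0.006, 0.999, 0.042, 0.002]
contact_force: [-1.0, 9.1, 0.9]
width: 0.0002
t 7.15 pos [ 0.6262 -0.2143  0.0897] F [-1.   9.8  1.8] rotfix [-0.8  0.2 -4.7] jv 0.015
```

View pics/c5.png

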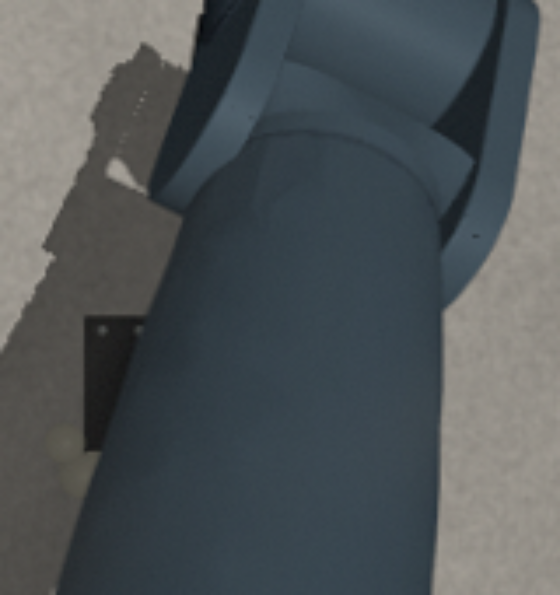

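```bash
python3 -m handwheel '[[[-1,0,5,0,0,0,0]]]';python3 -m handwheel '[[[-1,0,5,0,0,0,0]]]';python3 -m handwheel '[[[-1,0,5,0,0,0,0]]]'; python3 -m handwheel '[[[-1,0,6,0,0,0,0]]]'; python3 -m handwheel '[[[-1,0,6,0,0,0,0]]]'; python3 -m handwheel '[[[-1,0,6,0,0,0,0]]]'
```

```text
time: 7.25
position: [0.6264, -0.2095, 0.0898]
ee_rot: [-0.007, 0.999, 0.041, 0.002]
contact_force: [0.2, 3.2, 0.6]
width: 0.0001
time: 7.35
position: [0.6266, -0.2038, 0.0899]
ee_rot: [-0.007, 0.999, 0.041, 0.002]
contact_force: [1.1, 6.6, 0.8]
width: -0.0002
time: 7.45
position: [0.6267, -0.1972, 0.0897]
ee_rot: [-0.009, 0.999, 0.041, 0.002]
contact_force: [0.9, 8.5, 1.1]
width: -0.0003
time: 7.55
position: [0.6265, -0.1897, 0.0894]
ee_rot: [-0.01, 0.999, 0.041, 0.002]
contact_force: [-0.4, 0.0, -1.1]
width: 0.0001
time: 7.65
position: [0.6266, -0.1836, 0.0895]
ee_rot: [-0.009, 0.999, 0.041, 0.002]
contact_force: [0.1, -0.1, 0.2]
width: 0.0001
time: 7.75
position: [0.6267, -0.1778, 0.0897]
ee_rot: [-0.009, 0.999, 0.041, 0.002]
contact_force: [-0.0, 0.3, -0.4]
width: -0.0
```

```bash
python3 -m handwheel '[[[-1,0,30,0,0,0,0],[-1,0,30,0,0,0,0],[-1,0,10,40,0,0,0],[-1,0,20,45,0,0,0],[-1,-10,45,20,0,0,0],[-1,-20,45,0,0,0,0],[-1,-20,45,0,0,0,0],[-1,-20,45,0,0,0,0],[-1,-20,40,0,0,0,0],[-1,0,0,0,0,0,0],[-1,0,0,0,0,0,0]]]'
python3 - <<'E'
from h import *
rep(0)
a=snap('top','top6');b=snap('scene','scene6')
cv2.imwrite('pics/c6.png',cv2.resize(np.hstack([a[100:270,310:440],b[150:320,80:210]])[:,:,::-1],None,fx=3,fy=3,interpolation=cv2.INTER_CUBIC))
hsv=cv2.cvtColor(a,cv2.COLOR_RGB2HSV)
m=cv2.inRange(hsv,(15,120,60),(32,255,255));m[:,:320]=0;m[:110]=0;m[220:]=0;m[:,440:]=0
ys,xs=np.nonzero(m)
P=np.array([ray('top',(x,y),.085)[:2] for x,y in zip(xs,ys)]);mu=P.mean(0);w,v=np.linalg.eigh(np.cov((P-mu).T));d=v[:,1]*np.sign(v[0,1])
print(len(xs),mu,np.degrees(np.arctan2(d[1],d[0])))
for i in ('top0','top6'):
    c=cv2.cvtColor(cv2.imread(f'pics/{i}.png'),cv2.COLOR_BGR2RGB).astype(int)
    r=(c[...,0]>c[...,1]+50)&(c[...,1]<100)&(abs(c[...,1]-c[...,2])<40);r[:,:350]=0;r[:160]=0;r[230:]=0;r[:,420:]=0
    ys,xs=np.nonzero(r);P=np.array([ray('top',(x,y),.095)[:2] for x,y in zip(xs,ys)]);mu=P.mean(0);w,v=np.linalg.eigh(np.cov((P-mu).T));d=v[:,1]*np.sign(v[0,1])
    print(i,'red',len(xs),mu,np.degrees(np.arctan2(d[1],d[0])))
E
```

```text
time: 8.85
position: [0.5351, 0.1382, 0.2032]
ee_rot: [-0.004, 0.999, 0.039, 0.01]
contact_force: [0.6, 0.8, -0.1]
width: -0.0
t 8.85 pos [0.5351 0.1382 0.2032] F [ 0.6  0.8 -0.1] rotfix [-0.4  1.1 -4.5] jv 0.032
512 [ 0.60921647 -0.21331241] -0.3096526888926861
top0 red 54 [ 0.50993272 -0.20109149] 21.14987689652412
top6 red 61 [ 0.51436601 -0.21288632] 1.0050328249565479
```

View pics/c6.png

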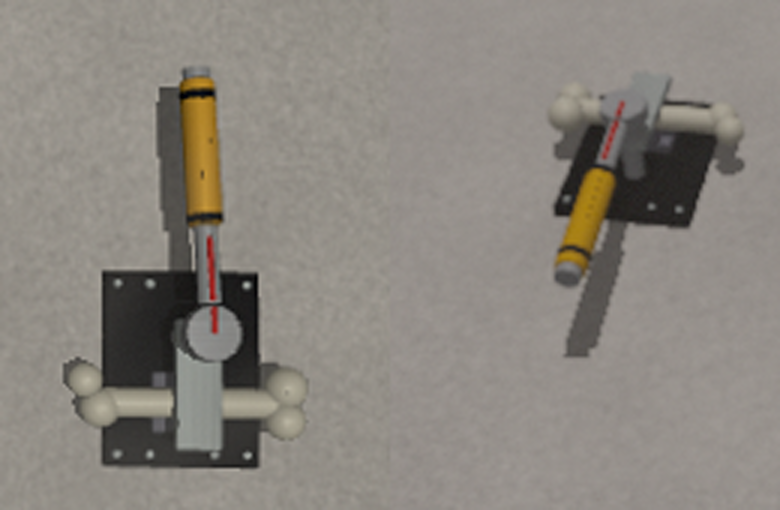

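```bash
python3 -c "
from h import *
rep(0);print(workorder.close_job());rep(0)"
```

```text
t 8.95 pos [0.5355 0.1373 0.203 ] F [-0.8 -0.6  0.3] rotfix [-0.5  1.1 -4.4] jv 0.02
the job is handed in; nothing more can be done
None
the job is handed in; nothing more can be done
```

I tightened the bone clamp until the yellow wrench clicked, backed off, and handed the job in after about 9 s. No verdict was reported.

- **Click:** I pushed the handle clockwise with the shut fingers at about 10 N. The push force then fell to about 4 N. It rose again to about 9 N, which I took as the break-over stop, so I stopped there. A clean click should drop to a third or less (about 3 N), and the force, read only every 0.1 s, never quite showed that.
- **Spring-back:** As I backed off, the handle followed the fingers for at least 17 mm (about 0.12 rad). Contact then ended, and I lifted the arm clear.
- **Final check:** The top picture shows the handle and the head's red line within about 1.3° of each other, so the wrench is straight. The head turned about 0.36 rad, at the low end of the expected 0.35 to 0.7. If the click came near 0.55 rad as stated, the bolt is between the 0.40 and 0.66 limits. I had no direct bolt reading.
- **Unresolved measurement:** The grip measured about 130 mm from the bolt axis in the pictures, against the 150 mm given. I didn't find out why, but it didn't matter for the push.
- **Blue wrench:** The arm never touched it, though I did not re-measure its position at the end. The force on the tool was near zero when I handed in.

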